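Reset the depth stop of a tamping press

TASK

The arm of the lever tamping press on the counter is clamped down on its set-up disc, but its depth stop is not set yet. Slacken the round lock nut, wind the stop screw above it down until it comes up solid on the stop post, then tighten the lock nut firmly again so that the setting stays, and let go. Do not knock over or shift the cup, the milk jug or the canister.

Things in the scene. Friction and masses are not known exactly. Their poses are not given: they have to be found in the camera images.
- press: Lever tamping press, fixed to the counter: black base plate 260 x 130 mm, column, black arm 34 mm wide with its top 189 mm up (it does not move); on its own -x side a wooden lever grip, 150 to 265 mm from the origin and up to 215 mm high, and a portafilter handle below it. Origin: on the counter, right below the vertical axis shared by stop screw and lock nut; z up.
- nut_center (a point): Centre of the lock nut: plain steel knurled round nut, 34 mm diameter, 14 mm tall, axis vertical. When tight its underside is 213 mm above the counter, on a black round boss 26 mm in diameter standing 24 mm above the arm's top. Gripped at any yaw from above, the fingers passing either side of the narrower screw head.
- lock_nut (a joint): Turn of the lock nut, rad: about 0 when tight (the start), grows as it is slackened, counterclockwise seen from above; it rises 0.64 mm per rad. A stiff nylon-insert nut: needs about 0.2 N m all the way, so grip it firmly (60 N or more); stays where it is left and comes up solid at 0, where the fingers slip round it harmlessly. 0.1 or less is tight, above 0.6 slack.
- screw_head (a point): Centre of the stop screw's head: plain steel knurled thumb head, 20 mm diameter, 20 mm tall, on a 12 mm shank, on the nut's axis above it. Gripped from above at any yaw. With the screw fully down the head's underside is 238 mm above the counter, 11 mm above the tight nut's top; at the start 1.4 to 2.8 mm higher. Clockwise seen from above winds it down, 0.64 mm per rad.
- screw_tip (a point): Lower end of the stop screw, on its axis below the arm, 1.4 to 2.8 mm above the stop pad at the start (2.2 to 4.4 rad to go). The screw turns at about 0.05 N m and comes up solid when the tip meets the pad: the torque at the wrist then jumps, in bursts, to 0.13 N m or more while the head slips in the fingers, which does no harm.
- stop_pad (a point): Centre of the top face of the steel stop post below the screw, 126 mm above the counter, z up; the screw tip comes to rest on it.
- milk_jug: Steel milk jug with a handle, 82 mm diameter, 105 mm tall, stands loose; origin at the centre of its underside. Leave alone.
- cup: White ceramic cup with a handle, 72 mm diameter, 62 mm tall, stands loose; origin at the centre of its underside. Leave alone.
- canister: Black canister with a pale lid, 86 mm diameter, 125 mm tall, stands loose; origin at the centre of its underside. Leave alone.

How it is judged:
By the outcome, as a careful person would: the job done as asked, in the order asked, and still so for the second after the job is handed in, with the robot touching nothing.
It also fails if it takes over 64 s, if anything falls off the work surface, if the arm or the gripper's body presses on something with over 40 N, if the wrist force passes 120 N, or if a joint passes its speed limit or range.

ROBOT

A 7-joint arm with a two-finger parallel gripper is mounted at the origin on the work surface. World frame = base frame: x ahead of the robot, y to its left, z up, the work surface at z = 0. Lengths are in m, angles in rad, forces in N, time in s.
With the tool pointing down it reaches from about 0.4 to 0.875 m from the base axis. Payload 19.3 kg.
Tool frame: the origin (TCP) lies between the finger pads; the fingertips stand bot.tcp_to_tips ahead of it and the grasp point (between the pads) is the TCP (bot.tcp_to_tips is the distance from the TCP to the fingertips, in m); z points along the fingers, y is the line along which they close (so a half turn about z gives the same grasp; the last joint's range is limited). The gripper opens to 85 mm and grips with 20 to 120 N. Pads are 22 mm wide; open, the fingers measure 114 mm over their backs; the gripper's body (76 mm by 85 mm) begins 54 mm behind the grasp point. The pads swing forward as they close: fully open they stand 13 mm farther back than shut.
Start: joints at [1.129, 0.521, -0.036, 1.599, 0.021, 1.021, -0.113], TCP at [0.227, -0.582, 0.25] pointing down, gripper open.
Joint ranges: [-2.91, 2.91], [-0.3, 2.13], [-1.5, 1.42], [0.17, 2.43], [-1.26, 4.41], [0.16, 1.93], [-2.52, 2.52]. Speed limits (rad/s): [1.89, 1.89, 2.39, 2.39, 3.01, 3.01, 3.01].

INTERFACE

Orientations are given as [roll, pitch, yaw] about the fixed x, y, z axes, in that order (R = Rz(yaw) Ry(pitch) Rx(roll)).
In Python, from workcell import telemetry, grab_frame, bot gives the robot as it stands. The module is installed in compiled form; this text tells all that it offers.
- The arm moves only by the shell command python3 -m crank 'ROWS' [FORCE]. ROWS is text: rows parted by semicolons, each of 7 numbers parted by spaces: the finger opening in m, from 0 to 0.0854, then the shift along the tool's x, y, z in m, then the turn, a rotation vector about the tool's x, y, z in degrees. A call has exactly 8 rows; each row shifts and turns the commanded pose from where the row before left it, along the tool's axes as they then stand; what a row does not reach is not made up. A row lasts 1/12 s, in which the tool goes at most 41.7 mm and 7.16 degrees, less where a joint would pass 70% of its speed; a pose out of reach is approached as far as the arm can. A call with a gripper value outside its range is refused whole. The fingers move at their own pace and stop on an object; FORCE is the grip in N (left out, the last holds). Time passes only in rows, so rows that do not move let the fingers close, or fill a call up. It gives the time, the measured TCP pose, the force, the opening and the grip force at its end, in the units of the state.
- telemetry.observe(): the state, without advancing time (a new reading comes with each control period).
- grab_frame(name): name is "side" or "top" or "wrist"; returns a dict with "pixels" (420x560x3 uint8, red, green, blue), "depth" (420x560 float32, m along the optical axis (not along the pixel's ray), 0 where there is no reading), "vertical_fov" (degrees; the focal length in pixels is half the picture's height over the tangent of half this angle, whatever the lens; pixels are square), "cx", "cy" (the principal point, pixels), "distortion" ([k1, k2, p1, p2, k3] as OpenCV has them; the pictures are not rectified), "R" (3x3) and "t" (3): a world point X has camera coordinates R X + t; the wrist camera has in their place "hand_eye" (4x4, takes a point from camera to tool coordinates, whose origin is the TCP and whose axes are the flange's). Camera axes: x right, y down, z forward; pixel columns grow to the right and rows downward; lengths in m; the calibration is good to about 2 mm. A picture is of the moment at which its call begins: read the wrist's pose just before it.
- bot.job_done(): hands the job in; it is judged then, once.
The state is a dict: "clock": time; "qpos": joint angles; "qd": joint speeds; "joint_efforts": joint torques, N m; "position": TCP position; "tool_rot": TCP orientation; "force": force on the tool from outside, world axes, zero at the start; "moment": the same for the moment, N m; "grip_width": finger opening in m; "finger_force": force on a finger pad.
Only numpy, scipy, OpenCV 4.12 (cv2) and the standard library are available. Lean on these libraries where they do the work, as an engineer would, in place of code of your own. Each camera call takes 0.05 s, during which the arm holds its last target. There are 200 camera calls.

## Working session

There is one attempt and no reset: what is moved stays moved. The work goes in short steps, Python scripts to look and compute and a shell command to move; the robot and the scene stay as the last step left them, time stands still between calls to the robot, and variables do not carry over. Pictures are saved under pics/ and viewed, at most 10 in all, crops included, and the job is handed in when it is done.

```bash
mkdir -p pics; ls; python3 - <<'E'
from workcell import telemetry, grab_frame, bot
import cv2,numpy as np,pickle
s=telemetry.observe();print(s,bot.tcp_to_tips)
for n in("side","top"):
    f=grab_frame(n);pickle.dump(f,open(f"{n}.pkl","wb"));cv2.imwrite(f"pics/{n}.png",f["pixels"][:,:,::-1])
    print(n,f["vertical_fov"],f["cx"],f["cy"],f["distortion"],f["R"],f["t"])
E
```

```text
pics
{'clock': 0.0, 'qpos': array([ 1.12881648,  0.52203824, -0.03631088,  1.59998283,  0.02115892,
        1.02113389, -0.11278063]), 'qd': array([ 0.00104062,  0.00196963, -0.00023962,  0.00102943,  0.00010242,
        0.00038499, -0.00037153]), 'joint_efforts': array([ 1.27538580e-03, -9.27122927e+01,  1.98049307e+00, -3.69928086e+01,
        1.80504424e-02,  8.26178351e-03,  8.40428152e-05]), 'position': array([ 0.22689829, -0.58201697,  0.24971982]), 'tool_rot': array([-3.14041506e+00,  5.83842909e-05,  3.71753022e-01]), 'force': array([0.89931274, 0.13328819, 0.7927313 ]), 'moment': array([-0.04703238,  0.0078387 , -0.01810031]), 'finger_force': 0.0, 'grip_width': 0.0851660025059334} 0.019
side 48.210532387279635 277.52917218020184 213.85700003127178 [-0.10111256  0.          0.          0.          0.        ] [[ 0.97548186 -0.219183    0.0198483 ]
 [-0.13833225 -0.68078932 -0.71929833]
 [ 0.17117048  0.69891681 -0.69441771]] [-0.44146688  0.28528697  0.78558474]
top 49.702966862051824 281.04431426861953 214.4992529052287 [-0.11667335  0.          0.          0.          0.        ] [[ 0.00245567 -0.99969174  0.0247062 ]
 [-0.98730042 -0.00634824 -0.15873749]
 [ 0.1588454  -0.02400263 -0.98701166]] [0.10012967 0.52642001 0.83673692]
```

View pics/side.png

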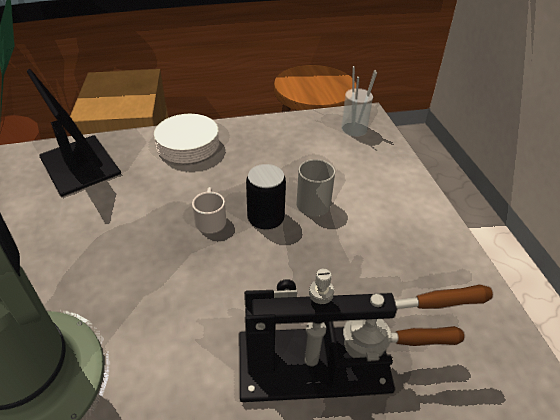

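View pics/top.png

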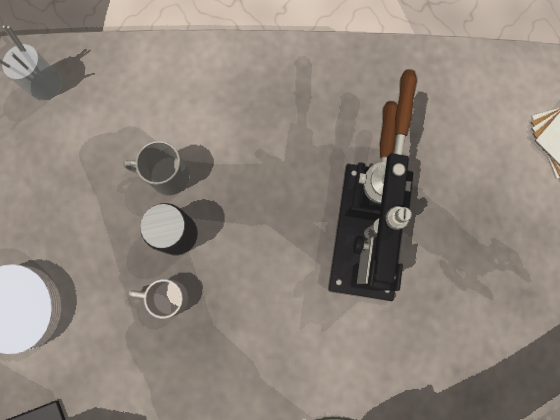

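Side view: screw head at about (323,274), nut below it at about (321,291), arm running right to the lever. Top view: head at (403,214), nut at (398,218), lever grip going up to (408,75). Jug, canister and cup are well to the left.

```bash
cat > h.py <<'E'
import numpy as np,cv2,pickle
def K(f):
    F=210/np.tan(np.radians(f["vertical_fov"])/2);return np.array([[F,0,f["cx"]],[0,F,f["cy"]],[0,0,1.]])
def rays(f,uv):
    p=cv2.undistortPoints(np.array(uv,float).reshape(-1,1,2),K(f),np.array(f["distortion"])).reshape(-1,2)
    return np.c_[p,np.ones(len(p))]
def cloud(f,uv):
    d=np.array([f["depth"][int(v),int(u)] for u,v in uv])
    return (rays(f,uv)*d[:,None]-f["t"])@f["R"]
def plane(f,uv,z):
    d=rays(f,uv)@f["R"];c=-f["R"].T@f["t"];return c+d*((z-c[2])/d[:,2])[:,None]
E
python3 - <<'E'
from h import *
for n,(u0,u1,v0,v1) in dict(side=(300,350,260,310),top=(375,425,195,240)).items():
    f=pickle.load(open(n+".pkl","rb"));print(n,-f["R"].T@f["t"])
    uv=[(u,v) for v in range(v0,v1) for u in range(u0,u1)]
    P=cloud(f,uv);uv=np.array(uv)
    for a,b in((.254,.28),(.222,.232)):
        m=(P[:,2]>a)&(P[:,2]<b);q=P[m]
        if len(q):print(a,len(q),q.min(0),q.max(0),np.median(q,0),uv[m].mean(0))
f=pickle.load(open("top.pkl","rb"))
im=cv2.resize(f["pixels"][180:260,350:450],None,fx=6,fy=6)[:,:,::-1]
g=pickle.load(open("side.pkl","rb"));im2=cv2.resize(g["pixels"][250:330,290:320+20],None,fx=4,fy=6)[:,:,::-1]
cv2.imwrite("pics/crop.png",np.hstack([im,im2]))
# arm top direction: black arm points at z~.189
uv=[(u,v) for v in range(150,300) for u in range(360,420)];P=cloud(f,uv)
q=P[abs(P[:,2]-.189)<.006];c=q[:,:2].mean(0);w,V=np.linalg.eigh(np.cov((q[:,:2]-c).T));print("arm",len(q),c,V[:,1],q.min(0),q.max(0))
E
```

```text
side [ 0.3356384  -0.4516001   0.75949277]
0.254 167 [ 0.48442437 -0.08504822  0.25413041] [ 0.50528502 -0.06497336  0.2606434 ] [ 0.49443033 -0.07672092  0.25858645] [323.4011976  274.86227545]
0.222 294 [ 0.47719009 -0.09226823  0.22202059] [ 0.51168649 -0.06006668  0.2318175 ] [ 0.49046237 -0.08069424  0.22543861] [320.86054422 291.6462585 ]
top [0.386577   0.12352454 0.90695786]
0.254 162 [ 0.48277523 -0.08202785  0.25400676] [ 0.50339742 -0.06253215  0.26460762] [ 0.49253428 -0.07194037  0.26066168] [403.45679012 213.96296296]
0.222 235 [ 0.47609827 -0.08890568  0.22248356] [ 0.51068357 -0.05546065  0.23184793] [ 0.48818112 -0.06628851  0.22786636] [394.68510638 218.78297872]
arm 2512 [ 0.48777861 -0.06811724] [-0.98402525  0.17802896] [ 0.3817763  -0.1067646   0.18303512] [ 0.61416099 -0.0203088   0.19487493]
```

View pics/crop.png

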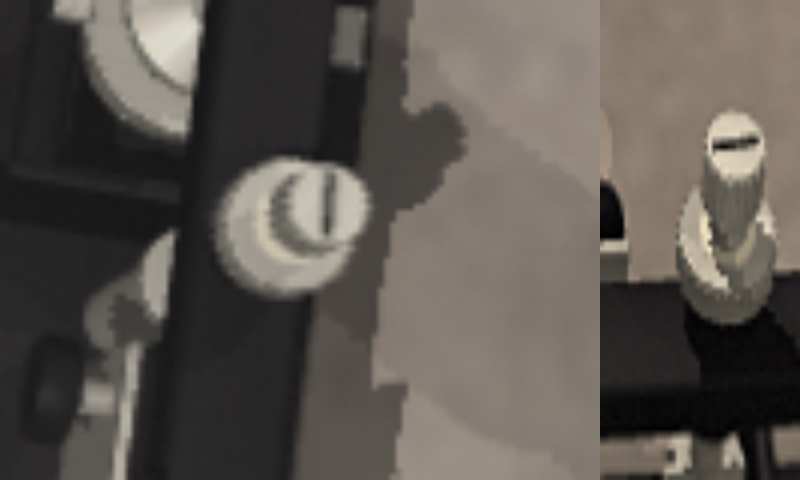

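```bash
python3 -m crank '.085 .0217 -.0188 -.012 0 0 0;.085 .0217 -.0188 -.012 0 0 0;.085 .0217 -.0188 -.012 0 0 0;.085 .0217 -.0188 -.012 0 0 0;.085 .0217 -.0188 -.012 0 0 0;.085 .0217 -.0188 -.012 0 0 0;.085 .0217 -.0188 -.008 0 0 0;.085 .0217 -.0188 0 0 0 0'
python3 -m crank '.085 .0217 -.0188 0 0 0 0;.085 .0217 -.0188 0 0 0 0;.085 .0217 -.0188 0 0 0 0;.085 .0217 -.0188 0 0 0 0;.085 .0217 -.0188 0 0 0 0;.085 .0217 -.0188 0 0 0 0;.085 .0217 -.0188 0 0 0 0;.085 .0217 -.0188 0 0 0 0'
python3 -m crank '.085 .0217 -.0188 0 0 0 0;.085 .0217 -.0188 0 0 0 0;.085 .0217 -.0188 0 0 0 0;.085 .0217 -.0188 0 0 0 0;.085 0 0 0 0 0 0;.085 0 0 0 0 0 0;.085 0 0 0 0 0 0;.085 0 0 0 0 0 0'
python3 - <<'E'
from h import *
from workcell import telemetry, grab_frame
from scipy.spatial.transform import Rotation as Ro
s=telemetry.observe();print(s)
f=grab_frame("wrist");pickle.dump((f,s),open("w1.pkl","wb"));cv2.imwrite("pics/w1.png",f["pixels"][:,:,::-1])
H=f["hand_eye"];print(H)
Rw=Ro.from_euler("xyz",s["tool_rot"]).as_matrix()
uv=[(u,v) for v in range(0,420,2) for u in range(0,560,2)]
d=np.array([f["depth"][v,u] for u,v in uv]);P=rays(f,uv)*d[:,None]
P=(P@H[:3,:3].T+H[:3,3])@Rw.T+s["position"];uv=np.array(uv)
near=np.hypot(P[:,0]-.494,P[:,1]+.074)<.03
for a,b in((.256,.266),(.222,.231)):
    m=near&(P[:,2]>a)&(P[:,2]<b);q=P[m]
    if len(q):print(a,len(q),q.min(0),q.max(0),np.median(q,0),uv[m].mean(0))
E
```

```text
clock: 0.77
position: [0.3349, -0.3781, 0.3317]
tool_rot: [3.14, -0.001, 0.372]
force: [1.3, -0.5, 0.9]
grip_width: 0.0847
finger_force: 0.0
clock: 1.43
position: [0.4415, -0.1746, 0.3302]
tool_rot: [-3.141, 0.0, 0.372]
force: [0.1, -0.5, -0.4]
grip_width: 0.085
finger_force: 0.0
clock: 2.1
position: [0.4944, -0.0753, 0.3302]
tool_rot: [3.141, 0.0, 0.37]
force: [0.1, -0.1, -0.1]
grip_width: 0.0852
finger_force: 0.0
{'clock': 2.1, 'qpos': array([ 0.30889606,  0.25264083, -0.33806276,  1.80502452,  0.09349986,
        1.09983497, -1.2621162 ]), 'qd': array([ 0.00649813, -0.00328012, -0.0011014 , -0.00093705, -0.00044099,
       -0.00063881, -0.00113167]), 'joint_efforts': array([-1.01903882e+00, -6.53257012e+01, -2.62878232e+00, -3.85964084e+01,
       -1.12263081e-02, -9.68648790e-03, -2.31648082e-03]), 'position': array([ 0.49441212, -0.07527591,  0.33018942]), 'tool_rot': array([3.14144602e+00, 4.66195110e-04, 3.70435520e-01]), 'force': array([ 0.1241592 , -0.05540193, -0.08551728]), 'moment': array([ 0.02847634, -0.06781582,  0.02777468]), 'finger_force': 0.0, 'grip_width': 0.08520742518586931}
[[ 5.10866324e-04 -9.59894798e-01 -2.80359976e-01  6.99576463e-02]
 [ 9.99999587e-01  2.79642660e-04  8.64740330e-04 -2.26639536e-04]
 [-7.51659134e-04 -2.80360302e-01  9.59894544e-01 -1.23877499e-01]
 [ 0.00000000e+00  0.00000000e+00  0.00000000e+00  1.00000000e+00]]
0.256 190 [ 0.4835082  -0.08456325  0.25624635] [ 0.50357414 -0.06408718  0.26206044] [ 0.49397464 -0.07429217  0.26006735] [282.12631579 227.06315789]
0.222 222 [ 0.47772978 -0.09208227  0.22217307] [ 0.51034301 -0.0572684   0.22914985] [ 0.50019956 -0.07045634  0.22721618] [282.47747748 205.46846847]
```

View pics/w1.png

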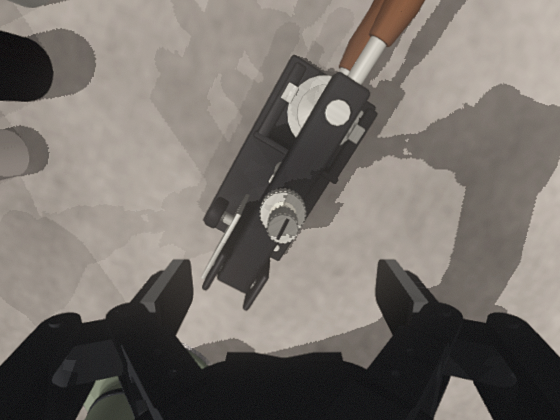

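The wrist view shows head and nut centred between the fingers (head at (282,227)). The axis is at (0.494, -0.0744), agreeing with the two fixed cameras. The head top is at 0.260, so there is about 2 mm (about 3 rad) to go. Next I descend onto the nut.

```bash
python3 -m crank '.085 0 -.001 .014 0 0 0;.085 0 0 .014 0 0 0;.085 0 0 .014 0 0 0;.085 0 0 .014 0 0 0;.085 0 0 .014 0 0 0;.085 0 0 .014 0 0 0;.085 0 0 .014 0 0 0;.085 0 0 .014 0 0 0'
python3 -m crank '.02 0 0 0 0 0 0;.02 0 0 0 0 0 0;.02 0 0 0 0 0 0;.02 0 0 0 0 0 0;.02 0 0 0 0 0 0;.02 0 0 0 0 0 0;.02 0 0 0 0 0 0;.02 0 0 0 0 0 0' 90
python3 - <<'E'
from h import *
from workcell import telemetry, grab_frame
s=telemetry.observe();print(s["position"],s["force"],s["moment"],s["grip_width"],s["finger_force"],s["qpos"])
fs=[grab_frame(n)["pixels"] for n in("side","wrist")]
a=cv2.resize(fs[0][220:330,260:390],(400,340));b=cv2.resize(fs[1],(400,300))
cv2.imwrite("pics/g1.png",np.hstack([a[:300],b])[:,:,::-1])
E
```

```text
clock: 2.82
position: [0.4942, -0.0742, 0.2178]
tool_rot: [3.141, -0.0, 0.37]
force: [0.7, 0.1, 0.2]
grip_width: 0.0848
finger_force: 0.0
clock: 3.48
position: [0.495, -0.0738, 0.2194]
tool_rot: [3.14, -0.002, 0.371]
force: [-0.4, -1.5, 9.3]
grip_width: 0.0314
finger_force: 88.3
[ 0.49501659 -0.07381369  0.21937957] [-0.43445787 -1.49860775  9.26129243] [-0.43963205  0.14574634 -0.01540754] 0.03144733541317531 88.28465938568115 [ 0.28320143  0.37850716 -0.32387185  1.94432822  0.1593597   0.84118197
 -1.32512033]
```

View pics/g1.png

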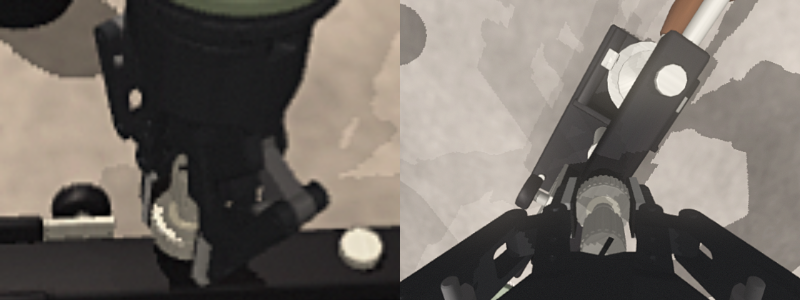

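The fingers are closed on the nut either side of the head, at width 31 mm and 88 N. I now turn it counterclockwise.

```bash
python3 -m crank '.02 0 0 0 0 0 -3;.02 0 0 -.0001 0 0 -6;.02 0 0 -.0001 0 0 -6;.02 0 0 -.0001 0 0 -6;.02 0 0 -.0001 0 0 -6;.02 0 0 -.0001 0 0 -6;.02 0 0 -.0001 0 0 -6;.02 0 0 0 0 0 -6'
python3 -c "
from workcell import telemetry as t
s=t.observe();print(s['moment'],s['qpos'][6])"
python3 -m crank '.02 0 0 -.0001 0 0 -6;.02 0 0 -.0001 0 0 -6;.02 0 0 -.0001 0 0 -6;.02 0 0 -.0001 0 0 -6;.02 0 0 -.0001 0 0 -6;.02 0 0 -.0001 0 0 -6;.02 0 0 -.0001 0 0 -6;.02 0 0 0 0 0 -3'
python3 - <<'E'
from h import *
from workcell import telemetry, grab_frame
s=telemetry.observe();print(s["position"],s["moment"],s["grip_width"],s["qpos"])
f=grab_frame("top");pickle.dump(f,open("top2.pkl","wb"))
E
```

```text
clock: 4.25
position: [0.4947, -0.0736, 0.2199]
tool_rot: [3.14, -0.0, 1.162]
force: [-2.7, -0.1, 8.7]
grip_width: 0.0315
finger_force: 88.4
[ 0.07086059  0.69559079 -0.23501161] -0.6223103682396334
clock: 4.92
position: [0.4943, -0.0736, 0.2204]
tool_rot: [-3.142, 0.001, 1.948]
force: [-5.1, -0.0, 8.9]
grip_width: 0.031
finger_force: 88.5
[ 0.49432399 -0.07356535  0.22037128] [ 0.09910193  1.05726657 -0.18472797] 0.030956515630100004 [ 0.55969691  0.43317754 -0.69003399  1.93033721  0.34912609  0.89905218
  0.07134247]
```

```bash
python3 -m crank '.085 0 0 0 0 0 0;.085 0 0 0 0 0 0;.085 0 0 0 0 0 0;.085 0 0 0 0 0 0;.085 0 0 -.009 0 0 0;.085 0 0 -.009 0 0 0;.085 0 0 -.009 0 0 0;.085 0 0 -.009 0 0 -4' 60
python3 -m crank '.085 0 0 0 0 0 -6.5;.085 0 0 0 0 0 -6.5;.085 0 0 0 0 0 -6.5;.085 0 0 0 0 0 -6.5;.085 0 0 0 0 0 -6.5;.085 0 0 0 0 0 -6.5;.085 0 0 0 0 0 -6.5;.085 0 0 0 0 0 -6.5'
python3 -m crank '.085 0 0 0 0 0 -6.5;.085 0 0 0 0 0 -6.5;.085 0 0 0 0 0 -6.5;.085 0 0 0 0 0 -6.5;.085 0 0 0 0 0 -6.5;.085 0 0 0 0 0 -6.5;.085 0 0 0 0 0 -6.5;.085 0 0 0 0 0 0'
python3 - <<'E'
from h import *
from workcell import telemetry, grab_frame
s=telemetry.observe();print(s["position"],s["tool_rot"],s["moment"],s["grip_width"],s["qpos"])
a=grab_frame("wrist")["pixels"];b=grab_frame("side")["pixels"]
cv2.imwrite("pics/g2.png",np.hstack([cv2.resize(a,(400,300)),cv2.resize(b[220:320,260:390],(400,300))])[:,:,::-1])
E
```

```text
clock: 5.63
position: [0.4947, -0.0733, 0.2571]
tool_rot: [3.141, 0.001, 2.011]
force: [0.2, 0.0, -0.0]
grip_width: 0.0854
finger_force: 0.0
clock: 6.3
position: [0.4946, -0.0735, 0.2566]
tool_rot: [-3.141, 0.001, 2.925]
force: [1.6, -0.8, -0.4]
grip_width: 0.0849
finger_force: 0.0
clock: 6.97
position: [0.4946, -0.0736, 0.2563]
tool_rot: [-3.141, 0.0, -2.564]
force: [-0.2, -0.6, -0.0]
grip_width: 0.085
finger_force: 0.0
[ 0.49458626 -0.07362766  0.25627931] [-3.14136191e+00  2.57280011e-04 -2.56377239e+00] [ 0.00416913  0.01474082 -0.07033802] 0.0850376430190845 [ 0.8583201   0.5282847  -1.13407564  1.8785018   0.54222551  1.08714672
  1.65864597]
```

View pics/g2.png

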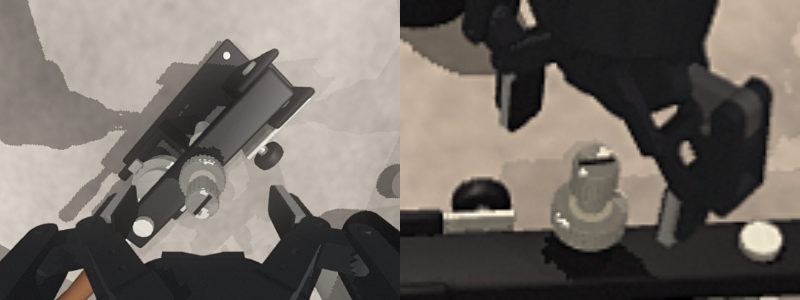

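Head and nut are clear of the fingers and still centred. The nut stands slack above its boss, with the jaws around the head. Now I close on the head.

```bash
python3 -m crank '.085 .0009 -.0004 .003 0 0 0;.005 0 0 0 0 0 0;.005 0 0 0 0 0 0;.005 0 0 0 0 0 0;.005 0 0 0 0 0 0;.005 0 0 0 0 0 0;.005 0 0 0 0 0 0;.005 0 0 0 0 0 0' 40
python3 -m crank '.005 0 0 0 0 0 0;.005 0 0 0 0 0 0;.005 0 0 0 0 0 3;.005 0 0 0 0 0 6;.005 0 0 0.0001 0 0 6;.005 0 0 .0001 0 0 6;.005 0 0 0.0001 0 0 6;.005 0 0 .0001 0 0 6'
python3 -c "
from workcell import telemetry as t
s=t.observe();print(s['moment'],s['force'],s['qpos'][6])"
python3 -m crank '.005 0 0 .0001 0 0 6;.005 0 0 0 0 0 6;.005 0 0 0.0001 0 0 6;.005 0 0 0 0 0 6;.005 0 0 0.0001 0 0 6;.005 0 0 0 0 0 6;.005 0 0 0.0001 0 0 6;.005 0 0 .0001 0 0 6'
python3 -c "
from workcell import telemetry as t
s=t.observe();print(s['moment'],s['force'],s['qpos'])"
```

```text
clock: 7.73
position: [0.494, -0.0743, 0.2527]
tool_rot: [-3.141, 0.0, -2.569]
force: [0.3, -1.2, 1.6]
grip_width: 0.0184
finger_force: 38.9
clock: 8.4
position: [0.494, -0.0742, 0.2523]
tool_rot: [-3.142, 0.0, 3.133]
force: [0.8, 0.0, 2.8]
grip_width: 0.0185
finger_force: 39.0
[-0.1579102  -0.05080845  0.11704032] [0.77555254 0.03626859 2.78631605] 1.1534601970825538
clock: 9.07
position: [0.494, -0.0742, 0.2518]
tool_rot: [3.141, 0.0, 2.295]
force: [0.2, -1.4, 3.2]
grip_width: 0.0184
finger_force: 38.9
[-0.10796589 -0.09782199  0.07434406] [ 0.22537318 -1.39093846  3.24151122] [ 0.63594525  0.40952209 -0.78410697  1.89393718  0.34596647  0.97774582
  0.42072101]
```

```bash
echo "from workcell import telemetry as t
s=t.observe();print(s['moment'].round(3),s['force'].round(1),s['tool_rot'][2].round(3),s['qpos'][[2,6]])">r.py
python3 -m crank '.005 0 0 .0001 0 0 6;.005 0 0 0 0 0 6;.005 0 0 0.0001 0 0 6;.005 0 0 0 0 0 6;.005 0 0 0.0001 0 0 6;.005 0 0 0 0 0 6;.005 0 0 0.0001 0 0 6;.005 0 0 .0001 0 0 6'
python3 r.py
python3 -m crank '.005 0 0 0 0 0 3;.005 0 0 0 0 0 3;.005 0 0 0.0001 0 0 3;.005 0 0 0 0 0 3;.005 0 0 0 0 0 3;.005 0 0 0 0 0 3;.005 0 0 0.0001 0 0 3;.005 0 0 0 0 0 3'
python3 r.py
python3 -m crank '.005 0 0 0 0 0 3;.005 0 0 0 0 0 3;.005 0 0 0.0001 0 0 3;.005 0 0 0 0 0 3;.005 0 0 0 0 0 3;.005 0 0 0 0 0 3;.005 0 0 0.0001 0 0 3;.005 0 0 0 0 0 3'
python3 r.py
```

```text
clock: 9.73
position: [0.494, -0.0742, 0.2513]
tool_rot: [3.141, -0.0, 1.458]
force: [0.9, -0.4, 1.7]
grip_width: 0.0186
finger_force: 38.9
[-0.144 -0.174  0.085] [ 0.9 -0.4  1.7] 1.458 [-0.59384199 -0.32846929]
clock: 10.4
position: [0.4941, -0.0741, 0.2511]
tool_rot: [3.141, -0.0, 1.041]
force: [0.7, -0.6, 1.1]
grip_width: 0.0187
finger_force: 39.0
[-0.19  -0.291  0.068] [ 0.7 -0.6  1.1] 1.041 [-0.50341803 -0.70526667]
clock: 11.07
position: [0.494, -0.0742, 0.2508]
tool_rot: [3.141, -0.0, 0.622]
force: [1.4, -0.5, -0.4]
grip_width: 0.0189
finger_force: 39.0
[-0.237 -0.32   0.045] [ 1.4 -0.5 -0.4] 0.622 [-0.4144212  -1.08657012]
```

```bash
python3 -m crank '.005 0 0 0 0 0 3;.005 0 0 0 0 0 3;.005 0 0 0.0001 0 0 3;.005 0 0 0 0 0 3;.005 0 0 0 0 0 3;.005 0 0 0 0 0 3;.005 0 0 0.0001 0 0 3;.005 0 0 0 0 0 3'
python3 r.py
python3 -m crank '.005 0 0 0 0 0 3;.005 0 0 0 0 0 3;.005 0 0 0 0 0 3;.005 0 0 0 0 0 3;.005 0 0 0 0 0 3;.005 0 0 0 0 0 3;.005 0 0 0 0 0 3;.005 0 0 0 0 0 3'
python3 r.py
```

```text
clock: 11.73
position: [0.4941, -0.0742, 0.2507]
tool_rot: [3.141, -0.0, 0.204]
force: [2.5, -0.7, 1.1]
grip_width: 0.0189
finger_force: 39.2
[-0.187 -0.234  0.086] [ 2.5 -0.7  1.1] 0.204 [-0.32708028 -1.46931525]
clock: 12.4
position: [0.494, -0.0742, 0.2506]
tool_rot: [-3.142, -0.0, -0.215]
force: [1.3, -2.0, 1.0]
grip_width: 0.0189
finger_force: 39.1
[-0.28  -0.203  0.579] [ 1.3 -2.   1. ] -0.215 [-0.24085017 -1.85286206]
```

```bash
python3 -m crank '.005 0 0 0 0 0 2;.005 0 0 0 0 0 2;.005 0 0 0 0 0 2;.005 0 0 0 0 0 2;.005 0 0 0 0 0 2;.005 0 0 0 0 0 2;.005 0 0 0 0 0 2;.005 0 0 0 0 0 2'
python3 r.py
python3 -m crank '.005 0 0 0 0 0 1;.005 0 0 0 0 0 1;.005 0 0 0 0 0 1;.005 0 0 0 0 0 1;.005 0 0 0 0 0 1;.005 0 0 0 0 0 1;.005 0 0 0 0 0 1;.005 0 0 0 0 0 1'
python3 r.py
```

```text
clock: 13.07
position: [0.494, -0.0742, 0.2506]
tool_rot: [-3.142, -0.0, -0.493]
force: [1.6, -0.1, 0.5]
grip_width: 0.0186
finger_force: 39.2
[-0.322 -0.224  0.57 ] [ 1.6 -0.1  0.5] -0.493 [-0.18380962 -2.10816434]
clock: 13.73
position: [0.4938, -0.0741, 0.2506]
tool_rot: [3.142, 0.0, -0.633]
force: [-1.0, 0.6, 2.0]
grip_width: 0.0186
finger_force: 39.2
[0.1   0.12  0.534] [-1.   0.6  2. ] -0.633 [-0.15524811 -2.23633609]
```

The screw is solid: 0.55 N m sustained while slipping, after about 3.8 rad. I release, wind the wrist back and check the head height.

```bash
python3 -m crank '.085 0 0 0 0 0 0;.085 0 0 0 0 0 0;.085 0 0 0 0 0 0;.085 0 0 0 0 0 0;.085 0 0 -.012 0 0 0;.085 0 0 -.012 0 0 -6;.085 0 0 -.012 0 0 -6.5;.085 0 0 -.012 0 0 -6.5'
python3 -m crank '.085 0 0 0 0 0 -6.5;.085 0 0 0 0 0 -6.5;.085 0 0 0 0 0 -6.5;.085 0 0 0 0 0 -6.5;.085 0 0 0 0 0 -6.5;.085 0 0 0 0 0 -6.5;.085 0 0 0 0 0 -6.5;.085 0 0 0 0 0 -6.5'
python3 -m crank '.085 0 0 0 0 0 -6.5;.085 0 0 0 0 0 -6.5;.085 0 0 0 0 0 -6.5;.085 0 0 0 0 0 -6.5;.085 0 0 0 0 0 -6.5;.085 0 0 0 0 0 -6.5;.085 0 0 0 0 0 -6.5;.085 0 0 0 0 0 -6.5'
python3 -m crank '.085 0 0 0 0 0 -6.5;.085 0 0 0 0 0 -6.5;.085 0 0 0 0 0 0;.085 0 0 0 0 0 0;.085 0 0 0 0 0 0;.085 0 0 0 0 0 0;.085 0 0 0 0 0 0;.085 0 0 0 0 0 0'
cat > w.py <<'E'
from h import *
from workcell import telemetry, grab_frame
from scipy.spatial.transform import Rotation as Ro
s=telemetry.observe();print(s["position"],s["tool_rot"],s["moment"],s["qpos"])
f=grab_frame("wrist");H=f["hand_eye"]
Rw=Ro.from_euler("xyz",s["tool_rot"]).as_matrix()
uv=[(u,v) for v in range(0,420) for u in range(150,410)]
d=np.array([f["depth"][v,u] for u,v in uv]);P=rays(f,uv)*d[:,None]
P=(P@H[:3,:3].T+H[:3,3])@Rw.T+s["position"]
near=np.hypot(P[:,0]-.494,P[:,1]+.0744)
for n,m in(("head",(near<.008)&(P[:,2]>.25)),("nut",(near>.012)&(near<.016)&(abs(P[:,2]-.228)<.004))):
    q=P[m];print(n,len(q),np.median(q,0),np.percentile(q[:,2],[10,90]))
m=(near<.014)&(P[:,2]>.254);print((P[m].min(0)+P[m].max(0))/2)
cv2.imwrite("pics/w%d.png"%(s["clock"]*10),f["pixels"][:,:,::-1])
E
python3 w.py
```

```text
clock: 14.4
position: [0.4938, -0.0742, 0.2991]
tool_rot: [3.142, 0.0, -0.295]
force: [0.5, 0.0, 0.3]
grip_width: 0.085
finger_force: 0.0
clock: 15.07
position: [0.4939, -0.0743, 0.2986]
tool_rot: [-3.142, -0.0, 0.613]
force: [0.1, -0.9, -0.6]
grip_width: 0.0852
finger_force: 0.0
clock: 15.73
position: [0.4939, -0.0743, 0.2986]
tool_rot: [-3.142, -0.0, 1.521]
force: [-0.1, -0.5, 0.2]
grip_width: 0.0855
finger_force: 0.0
clock: 16.4
position: [0.4939, -0.0742, 0.2986]
tool_rot: [3.142, 0.0, 1.741]
force: [0.1, 0.2, -0.4]
grip_width: 0.085
finger_force: 0.0
[ 0.49392086 -0.07415151  0.29864082] [3.14151024e+00 8.06033451e-05 1.74086289e+00] [-0.01207495 -0.02349795  0.03500571] [ 0.49869158  0.31108916 -0.58538873  1.8421151   0.1967688   1.04603446
  0.00627011]
head 577 [ 0.49399487 -0.07409944  0.25841881] [0.25764955 0.25921546]
nut 518 [ 0.49307429 -0.06663025  0.22826786] [0.22734774 0.22914833]
[ 0.49271832 -0.07305259  0.31454156]
```

The head top is now at 0.2584 (fully down is 0.258) and the nut top is 1.3 mm above tight. Now I tighten the nut.

```bash
python3 -m crank '.085 0 0 .0101 0 0 0;.085 0 0 .0101 0 0 0;.085 0 0 .0101 0 0 0;.085 0 0 .0101 0 0 0;.085 0 0 .0101 0 0 0;.085 0 0 .0101 0 0 0;.085 0 0 .0101 0 0 0;.085 0 0 .0101 0 0 0'
python3 -m crank '.02 0 0 0 0 0 0;.02 0 0 0 0 0 0;.02 0 0 0 0 0 0;.02 0 0 0 0 0 0;.02 0 0 0 0 0 0;.02 0 0 0 0 0 0;.02 0 0 0 0 0 0;.02 0 0 0 0 0 0' 90
python3 r.py
python3 -m crank '.02 0 0 0 0 0 3;.02 0 0 .0001 0 0 6;.02 0 0 .0001 0 0 6;.02 0 0 .0001 0 0 6;.02 0 0 .0001 0 0 6;.02 0 0 .0001 0 0 6;.02 0 0 .0001 0 0 6;.02 0 0 0 0 0 6'
python3 r.py
python3 -m crank '.02 0 0 0.0001 0 0 6;.02 0 0 .0001 0 0 6;.02 0 0 .0001 0 0 6;.02 0 0 .0001 0 0 6;.02 0 0 .0001 0 0 4;.02 0 0 0 0 0 4;.02 0 0 0 0 0 3;.02 0 0 0 0 0 3'
python3 r.py
```

```text
clock: 17.12
position: [0.4938, -0.0742, 0.2167]
tool_rot: [-3.141, -0.0, 1.742]
force: [0.1, -0.0, -0.3]
grip_width: 0.0852
finger_force: 0.0
clock: 17.78
position: [0.4942, -0.0743, 0.2185]
tool_rot: [3.141, 0.0, 1.742]
force: [-1.4, 0.2, 4.7]
grip_width: 0.031
finger_force: 88.5
[ 0.038  0.343 -0.042] [-1.4  0.2  4.7] 1.742 [-0.55549251 -0.06715703]
clock: 18.45
position: [0.4942, -0.0742, 0.218]
tool_rot: [3.14, -0.001, 0.952]
force: [-0.7, -0.5, 5.8]
grip_width: 0.0312
finger_force: 88.5
[0.054 0.268 0.253] [-0.7 -0.5  5.8] 0.952 [-0.37224155 -0.7677499 ]
clock: 19.12
position: [0.4944, -0.0743, 0.2175]
tool_rot: [3.141, -0.001, 0.291]
force: [-1.4, -0.2, 6.9]
grip_width: 0.0317
finger_force: 88.6
[-0.181  0.231  0.223] [-1.4 -0.2  6.9] 0.291 [-0.22078503 -1.35605724]
```

```bash
python3 -m crank '.02 0 0 0 0 0 2;.02 0 0 0 0 0 2;.02 0 0 0 0 0 2;.02 0 0 0 0 0 2;.02 0 0 0 0 0 2;.02 0 0 0 0 0 2;.02 0 0 0 0 0 2;.02 0 0 0 0 0 2'
python3 r.py
python3 -m crank '.02 0 0 0 0 0 2;.02 0 0 0 0 0 2;.02 0 0 0 0 0 2;.02 0 0 0 0 0 2;.02 0 0 0 0 0 2;.02 0 0 0 0 0 2;.02 0 0 0 0 0 2;.02 0 0 0 0 0 2'
python3 r.py
```

```text
clock: 19.78
position: [0.4954, -0.0743, 0.2177]
tool_rot: [3.141, -0.004, 0.013]
force: [7.6, -1.9, -0.5]
grip_width: 0.0317
finger_force: 89.1
[-0.368 -1.568  0.181] [ 7.6 -1.9 -0.5] 0.013 [-0.15736637 -1.60381602]
clock: 20.45
position: [0.4954, -0.0745, 0.2176]
tool_rot: [-3.141, -0.004, -0.265]
force: [7.6, -4.9, -0.9]
grip_width: 0.0316
finger_force: 89.3
[-0.941 -1.402  2.3  ] [ 7.6 -4.9 -0.9] -0.265 [-0.09326257 -1.85157064]
```

2.3 N m: the nut is solid. I let go and lift.

```bash
python3 -m crank '.02 0 0 0 0 0 1;.02 0 0 0 0 0 0;.085 0 0 0 0 0 0;.085 0 0 0 0 0 0;.085 0 0 0 0 0 0;.085 0 0 0 0 0 0;.085 0 0 0 0 0 0;.085 0 0 0 0 0 0'
python3 -m crank '.085 0 0 -.01 0 0 0;.085 0 0 -.01 0 0 0;.085 0 0 -.01 0 0 0;.085 0 0 -.01 0 0 0;.085 0 0 -.02 0 0 0;.085 0 0 -.02 0 0 0;.085 0 0 0 0 0 0;.085 0 0 0 0 0 0'
python3 w.py; ls pics
```

```text
clock: 21.12
position: [0.4939, -0.0742, 0.2167]
tool_rot: [3.142, 0.0, -0.283]
force: [0.3, 0.7, 0.6]
grip_width: 0.085
finger_force: 0.0
clock: 21.78
position: [0.4944, -0.0743, 0.2982]
tool_rot: [-3.141, -0.003, -0.283]
force: [-0.2, -0.2, -0.8]
grip_width: 0.0851
finger_force: 0.0
[ 0.49436449 -0.07428941  0.29824371] [-3.14101126e+00 -2.57722624e-03 -2.82879597e-01] [-0.03440335  0.01967068 -0.05240566] [ 0.10327723  0.26830234 -0.08955535  1.8625695   0.028151    1.00928388
 -1.85169499]
head 590 [ 0.49416799 -0.07447244  0.2583232 ] [0.25759525 0.25914616]
nut 560 [ 0.50158385 -0.07766253  0.22717148] [0.22624753 0.22799552]
[ 0.49489599 -0.07572563  0.31433751]
crop.png
g1.png
g2.png
side.png
top.png
w1.png
w164.png
w217.png
```

```bash
python3 - <<'E'
import cv2,numpy as np
o=[]
for n,y in(("w164",1.741),("w217",-.283)):
    a=cv2.imread(f"pics/{n}.png");M=cv2.getRotationMatrix2D((282,250),np.degrees(y),1.);o.append(cv2.resize(cv2.warpAffine(a,M,(560,420))[110:390,142:422],(400,400)))
cv2.imwrite("pics/cmp.png",np.hstack(o))
E
```

```text
(no output)
```

View pics/cmp.png

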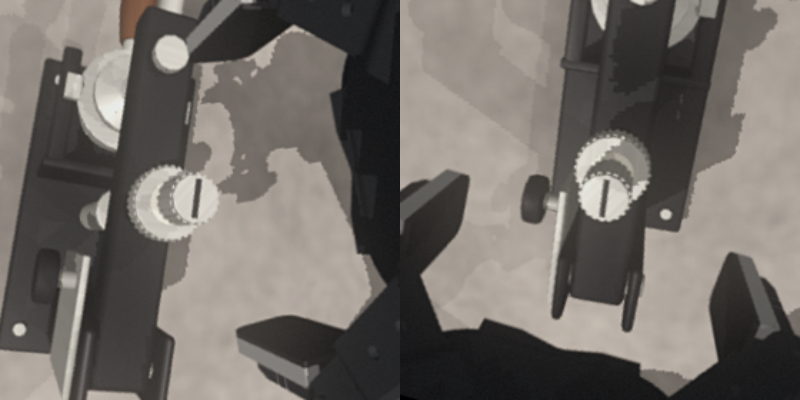

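With both pictures rotated to world yaw, the slot (left at (197,198), right at (604,198)) points the same way before and after tightening. The screw did not move, and the nut is seated.

```bash
python3 -c "
from workcell import bot
print(bot.job_done())"
```

```text
the job is handed in; nothing more can be done
None
```

The depth stop is set: I slackened the lock nut, wound the stop screw down solid on the post, retightened the nut solid (2.3 N m at the wrist), let go, and handed the job in at about 22 s; the arm never went near the cup, jug or canister.

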